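# Nest the empty parts tubs in the return square

### The arm

A 7-joint arm with a two-finger parallel gripper is mounted at the origin on the work surface. World frame = base frame: x ahead of the robot, y to its left, z up, the work surface at z = 0. Lengths are in m, angles in rad, forces in N, time in s.
With the tool pointing down it reaches from about 0.425 to 0.875 m from the base axis. Payload 4.7 kg.
Tool frame: the origin (TCP) lies on the centre line of the jaws, within the pads' length; the fingertips stand 8 mm ahead of it and the grasp point (between the pads) lies 11 mm behind it (manip.tip_reach is the distance from the TCP to the fingertips, in m); z points along the fingers, y is the line along which they close (so a half turn about z gives the same grasp; the last joint's range is limited). The gripper opens to 85 mm and grips with 20 to 120 N. Pads are 22 mm wide; open, the fingers measure 114 mm over their backs; the gripper's body (76 mm by 85 mm) begins 54 mm behind the grasp point. The pads swing forward as they close: fully open they stand 13 mm farther back than shut.
Start: joints at [-1.154, 0.321, -0.07, 1.45, 0.023, 1.371, -0.057], TCP at [0.255, 0.598, 0.202] pointing down, gripper open.
Joint ranges: [-2.86, 2.86], [-0.3, 2.09], [-1.38, 1.24], [0.06, 2.45], [-1.56, 4.7], [0.09, 2.05], [-2.69, 2.69]. Speed limits (rad/s): [2.57, 2.57, 3.14, 3.14, 3.14, 3.14, 3.14].

### API

Orientations are given as [roll, pitch, yaw] about the fixed x, y, z axes, in that order (R = Rz(yaw) Ry(pitch) Rx(roll)).
In Python, from cell import manip, eyes, spotter gives the robot as it stands.
- The arm moves only by the tool carry_out, never from a script. Its argument "moves" is a list of rows, each an object of numbers: "ax", "ay", "az": the turn, a rotation vector about the world's x, y, z each as a share of pi rad, from -1 to 1; "tx", "ty", "tz": the shift along the world's x, y, z each as a share of 0.3 m, from -1 to 1; "fingers": the finger opening in mm, from 0 to 85.4. A call has 1 to 20 rows; each row shifts and turns the commanded pose from where the row before left it; what a row does not reach is not made up. A row lasts 1/10 s, in which the tool goes at most 50 mm and 8.59 degrees, less where a joint would pass 70% of its speed; a pose out of reach is approached as far as the arm can. A call with a number of a shift or a turn outside -1 to 1 is refused whole. A call with a gripper value outside its range is refused whole. The fingers move at their own pace and stop on an object; "grip_force" is the grip in N (left out, the last holds). Time passes only in rows, so rows that do not move let the fingers close. It gives the time, the measured TCP pose, the force, the opening and the grip force at its end, in the units of the state.
- manip.get_obs(): the state, without advancing time (a new reading comes with each control period).
- eyes.capture(name): name is "scene" or "top" or "wrist"; returns the picture (420x560x3 uint8, blue, green, red); there is no depth.
- eyes.camera_model(name): a dict with "mtx" (3x3 intrinsics, pixels), "k1" (the pictures are not rectified: a ray, as slopes to the right and down, at radius r is drawn at 1 + k1 r^2 times it, then the intrinsics apply), "R" (3x3) and "t" (3): a world point X has camera coordinates R X + t. Camera axes: x right, y down, z forward; pixel columns grow to the right and rows downward; lengths in m; the calibration is good to about 2 mm. A picture is of the moment at which its call begins: read the wrist's pose just before it. camera_model takes no time and is no camera call; for the wrist camera it gives the pose at the moment of the call.
- manip.close_job(): hands the job in; it is judged then, once.
Trained networks look in the newest picture that a camera, given by its name, has taken for a name from the list of things; names that differ only in an ending like _2 or _b are one class to them, and where a whole thing is asked for, a point or a joint stands for the part that bears it (a point fixed in the world has none). Each returns a list of dicts, best first, with "p" (0 to 1); they miss things now and then, are a little off and sometimes report something else, mostly with a low value. They report only what shows in the picture. A call takes as long as a camera call. They do not tell look-alikes from the thing itself.
- spotter.search_frame(camera, label): "box" ([left, top, width, height] in pixels, round what is visible of it).
- spotter.silhouettes(camera, label): "pixels" (420x560 bool, what is visible of it) and "box" ([left, top, width, height] in pixels, round what is visible of it).
The state is a dict: "t": time; "q": joint angles; "qd": joint speeds; "effort": joint torques, N m; "tool_pos": TCP position; "tcp_rot": TCP orientation; "force": force on the tool from outside, world axes, zero at the start; "wrist_torque": the same for the moment, N m; "opening": finger opening in m; "gripper_force": force on a finger pad.
Only numpy, scipy, OpenCV 4.12 (cv2) and the standard library are available. Lean on these libraries where they do the work, as an engineer would, in place of code of your own. Each camera call takes 0.05 s, during which the arm holds its last target. There are 200 camera calls.

### The job

Two of the loose blue parts tubs on the bench are empty: nest both into the empty tub that stands in the yellow-taped return square, so that the three make one straight stack inside the tape, each tub seated fully home and level on the rim of the one below. Lower them in, do not let them drop. Leave the tub of screws, the power supply, the screwdriver and the tape roll where they are.

Things in the scene. Friction and masses are not known exactly. Their poses are not given: they have to be found in the camera images.
- empty_a_mid (a point): Loose empty blue plastic tub, upright, any yaw, 104 mm long (own x), 62 wide (own y), 94 tall, about 90 g. Its top 34 mm is an upright collar, 62 x 104 outside, wall 3 mm, that stays outside when nested: hold it there across the 62 mm. Below, the body steps in to 52 x 94 and tapers to a flat 40 x 82 base. Point on its vertical axis, half-way up, 47 mm under the rim; own z up; both ends alike.
- empty_b_mid (a point): Second loose empty tub, upright, any yaw, alike in every size. Point on its vertical axis, half-way up; own z up. Either one may go in first.
- base_mid (a point): Loose empty tub of the same kind, upright in the taped square, any yaw: foot of the stack. Point on its vertical axis, half-way up; own z up. A tub nested in it, either way round, rests with its collar's underside on this rim, 34 mm higher than this tub; a further one another 34 mm. Play each side: 8 mm as the base enters the mouth, 1.5 to 2 mm when home; a slope inside the collar's foot guides it.
- return_center (a point): Centre, on the bench, of the return square: yellow floor tape 20 mm wide stuck flat on the bench as a square of 140 mm inside, 180 mm outside.
- full_mid (a point): Tub of the same kind and size, heaped with small steel screws to about 30 mm below its rim, 450 g: not to be moved. Point on its vertical axis, half-way up; own z up.
- power_supply: Open power supply, a black sheet-metal case 200 (own x) x 100 x 45 mm with a yellow transformer inside, 0.8 kg, lying on the bench; origin at the centre of its underside. Not to be moved.
- screwdriver: Screwdriver with an orange handle 26 mm thick, 200 mm long along its own x, lying near the far side of the bench; origin under its middle. Not to be moved.
- tape_roll: Roll of brown tape lying flat, 96 mm across, 36 mm high, near the far side of the bench; origin at the centre of its underside. Not to be moved.
There are look-alikes about, which are no part of the job. What is shaped like the part that bears empty_a_mid but brown, green or turquoise is not meant.

How it is judged:
By the outcome, as a careful person would: the job done as asked, in the order asked, and still so for the second after the job is handed in, with the robot touching nothing.
It also fails if it takes over 64 s, if anything falls off the work surface, if the arm or the gripper's body presses on something with over 40 N, if the wrist force passes 120 N, or if a joint passes its speed limit or range.

## Working session

There is one attempt and no reset: what is moved stays moved. The work goes in short steps, Python scripts to look and compute and a tool call to move; the robot and the scene stay as the last step left them, time stands still between calls to the robot, and variables do not carry over. Pictures are saved under pics/ and viewed, at most 10 in all, crops included, and the job is handed in when it is done.

Besides the shell and the picture viewer there is one more tool, called after ">>>" as name(argument=value, ...), one argument or row to a line, values as JSON. carry_out: Moves the arm, as the interface text tells. Shift numbers are shares of 0.3 m and turn numbers shares of pi rad, none past 1 either way. Its arguments: {"type":"object","properties":{"moves":{"type":"array"},"grip_force":{"type":"number"}},"required":["moves"]}

```bash
mkdir -p pics; ls
cat > h.py <<'E'
import numpy as np, cv2
from cell import manip, eyes, spotter
def ray(cam,uv,m=None):
    m=m or eyes.camera_model(cam); K=np.array(m["mtx"]);R=np.array(m["R"]);t=np.array(m["t"])
    uv=np.atleast_2d(uv).astype(float)
    d=(np.c_[uv,np.ones(len(uv))]@np.linalg.inv(K).T)[:,:2]; s=d.copy()
    for _ in range(20): s=d/(1+m["k1"]*(s**2).sum(1,keepdims=True))
    return -R.T@t, np.c_[s,np.ones(len(s))]@R
def onplane(cam,uv,z,m=None):
    c,d=ray(cam,uv,m); return c+d*((z-c[2])/d[:,2:3])
def proj(cam,X,m=None):
    m=m or eyes.camera_model(cam); K=np.array(m["mtx"]);R=np.array(m["R"]);t=np.array(m["t"])
    p=np.atleast_2d(X)@R.T+t; s=p[:,:2]/p[:,2:]; s=s*(1+m["k1"]*(s**2).sum(1,keepdims=True))
    return (np.c_[s,np.ones(len(s))]@K.T)[:,:2]
E
python3 - <<'E'
from h import *
o=manip.get_obs(); print({k:np.round(o[k],3) for k in o})
for c in("top","scene"):
    im=eyes.capture(c); cv2.imwrite(f"pics/{c}0.png",im)
    m=eyes.camera_model(c); print(c,-np.array(m["R"]).T@m["t"],m["mtx"][0])
    for l in("empty_a_mid","full_mid"):
        for d in spotter.search_frame(c,l): print(l,d)
E
```

```text
pics
{'t': np.float64(0.0), 'q': array([-1.154,  0.322, -0.07 ,  1.452,  0.023,  1.371, -0.057]), 'qd': array([ 0.   , -0.001,  0.001,  0.   ,  0.001, -0.002, -0.002]), 'effort': array([ 0.0000e+00, -4.9357e+01, -3.8200e-01, -3.1434e+01,  1.3000e-02,
        1.1000e-02,  0.0000e+00]), 'tool_pos': array([0.255, 0.597, 0.201]), 'tcp_rot': array([-3.14 ,  0.   ,  2.739]), 'force': array([ 0.79 , -0.238,  0.112]), 'wrist_torque': array([-0.015, -0.033, -0.042]), 'gripper_force': np.float64(0.0), 'opening': np.float64(0.085)}
top [ 0.38162959 -0.02902481  1.06737587] [445.6927966    0.         280.05328014]
empty_a_mid {'box': [413.5, 323.9, 54.0, 36.3], 'p': 0.9}
empty_a_mid {'box': [301.4, 191.3, 47.1, 55.7], 'p': 0.84}
empty_a_mid {'box': [340.8, 271.4, 33.7, 49.7], 'p': 0.68}
empty_a_mid {'box': [441.3, 199.6, 59.2, 51.8], 'p': 0.66}
full_mid {'box': [239.8, 132.8, 48.5, 51.5], 'p': 0.61}
scene [ 1.19648906 -0.05805744  0.66187539] [410.39210456   0.         278.33059953]
empty_a_mid {'box': [72.4, 184.0, 58.7, 57.7], 'p': 0.89}
empty_a_mid {'box': [219.9, 185.2, 47.9, 54.9], 'p': 0.85}
empty_a_mid {'box': [208.8, 147.2, 29.6, 52.4], 'p': 0.76}
full_mid {'box': [283.9, 221.4, 53.1, 66.2], 'p': 0.58}
full_mid {'box': [334.5, 177.7, 44.0, 53.8], 'p': 0.28}
```

View pics/top0.png

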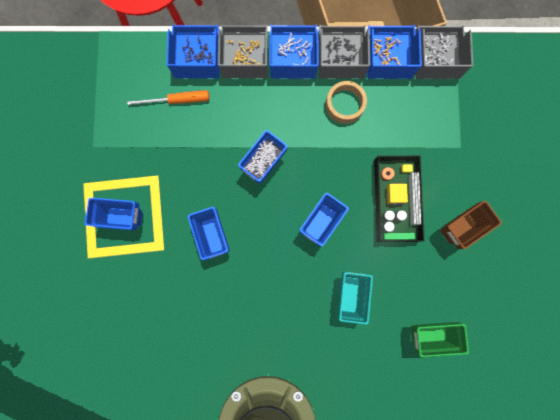

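View pics/scene0.png

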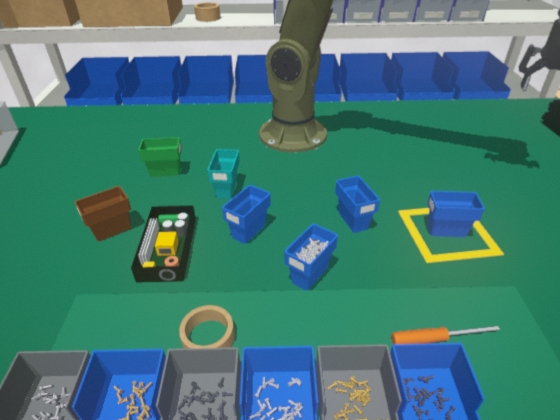

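```bash
cat >> h.py <<'E'
def tubpts(x,y,a,z0=0):
    P=[]
    for l,w,z in((104,62,94),(104,62,60),(94,52,60),(82,40,0)):
        for sx in(-1,1):
            for sy in(-1,1): P.append((sx*l/2000,sy*w/2000,z/1000+z0))
    P=np.array(P);c,s=np.cos(a),np.sin(a)
    return np.c_[x+c*P[:,0]-s*P[:,1],y+s*P[:,0]+c*P[:,1],P[:,2]]
S=4
def fill(pts):
    m=np.zeros((420*S,560*S),np.uint8)
    h=cv2.convexHull(np.float32((pts+.5)*S*16)).round().astype(np.int32)
    cv2.fillConvexPoly(m,h,255,shift=4); return m>0
def blue(im,u,v,r=45):
    hsv=cv2.cvtColor(im,cv2.COLOR_BGR2HSV); b=cv2.inRange(hsv,(108,110,30),(128,255,255))
    n,L,st,ce=cv2.connectedComponentsWithStats(b)
    i=1+np.argmin(np.hypot(*(ce[1:]-[u,v]).T)+1e4*(st[1:,4]<200)); ys,xs=np.where(L==i)
    return fill(np.c_[xs,ys].astype(float)) 
from scipy.optimize import minimize
def fit(masks,x0):
    ms={k:eyes.camera_model(k) for k in masks}
    def f(p):
        e=0
        for k,m in masks.items():
            g=fill(proj(k,tubpts(*p),ms[k])); e+=1-(g&m).sum()/(g|m).sum()
        return e
    best=min((minimize(f,[x0[0],x0[1],a],method="Nelder-Mead",options=dict(initial_simplex=[[x0[0],x0[1],a],[x0[0]+.02,x0[1],a],[x0[0],x0[1]+.02,a],[x0[0],x0[1],a+.4]],maxiter=90)) for a in x0[2]),key=lambda r:r.fun)
    return best.x,best.fun
E
python3 - <<'E'
from h import *
T=cv2.imread("pics/top0.png");Sc=cv2.imread("pics/scene0.png")
for n,t,s,a in(("A",(209,233),(357,203),.3),("B",(324,219),(246,214),-.6),("base",(112,214),(454,213),1.6),("full",(263,157),(311,256),-.7)):
    x0=onplane("top",t,.05)[0]; A=[a,a+.8,a-.8]
    mt,ms=blue(T,*t),blue(Sc,*s)
    for M in({"top":mt},{"scene":ms},{"top":mt,"scene":ms}):
        p,e=fit(M,[x0[0],x0[1],A]); print(n,list(M),p.round(4),round(e,3))
hsv=cv2.cvtColor(T,cv2.COLOR_BGR2HSV);y=cv2.inRange(hsv,(22,150,120),(35,255,255));y[:,200:]=0
ys,xs=np.where(y>0);P=onplane("top",np.c_[xs,ys],0)[:,:2].astype(np.float32)
print(cv2.minAreaRect(P*1000)); print(cv2.boxPoints(cv2.minAreaRect(P*1000)))
E
```

```text
A ['top'] [0.4341 0.1298 0.3156] 0.06
A ['scene'] [0.4297 0.1321 0.1429] 0.11
A ['top', 'scene'] [0.4342 0.1298 0.2789] 0.226
B ['top'] [ 0.4659 -0.1254 -0.6275] 0.079
B ['scene'] [ 0.4619 -0.1232 -0.4279] 0.109
B ['top', 'scene'] [ 0.4661 -0.125  -0.5608] 0.232
base ['top'] [0.4777 0.3443 1.4709] 0.064
base ['scene'] [0.4759 0.3477 1.2553] 0.094
base ['top', 'scene'] [0.4777 0.345  1.469 ] 0.175
full ['top'] [ 0.6073  0.0101 -0.645 ] 0.088
full ['scene'] [ 0.6053  0.0139 -0.5282] 0.108
full ['top', 'scene'] [ 0.6076  0.0109 -0.5846] 0.224
((479.874755859375, 348.3724670410156), (180.4768829345703, 180.93914794921875), 6.281878471374512)
[[380.27896 428.42496]
 [400.0773  248.57222]
 [579.4706  268.31998]
 [559.67224 448.17273]]
```

>>> carry_out(
  moves=[
    {"tx": 0.07,"ty": -0.08,"tz": 0.03,"az": -0.04},
    {"tx": 0.07,"ty": -0.08,"tz": 0.03,"az": -0.04},
    {"tx": 0.07,"ty": -0.08,"tz": 0.03,"az": -0.04},
    {"tx": 0.07,"ty": -0.08,"tz": 0.03,"az": -0.04},
    {"tx": 0.07,"ty": -0.08,"tz": 0.03,"az": -0.04},
    {"tx": 0.07,"ty": -0.08,"tz": 0.03,"az": -0.04},
    {"tx": 0.07,"ty": -0.08,"tz": 0.03,"az": -0.04},
    {"tx": 0.07,"ty": -0.08,"tz": 0.03,"az": -0.04},
    {"tx": 0.07,"ty": -0.08,"tz": 0.03,"az": -0.04},
    {"tx": 0.07,"ty": -0.08,"tz": 0.03,"az": -0.04},
    {"tx": 0,"tz": 0},
    {"tx": 0,"tz": 0},
  ],
)

```text
validation failed for argument at $.mo...
```

Run:
```python
from h import *
m=eyes.camera_model("wrist"); im=eyes.capture("wrist"); cv2.imwrite("pics/w1.png",im)
print(-np.array(m["R"]).T@m["t"],np.array(m["R"])[2],m["mtx"][0][0])
for n,p in(("base",[.4777,.3443,1.4709]),("A",[.4341,.1298,.3156])): print(n,proj("wrist",tubpts(*p)[:4],m).round(0).tolist())
o=manip.get_obs(); print(o["tool_pos"],o["tcp_rot"],o["q"])
```

```text
[0.19305195 0.62382004 0.37307468] [ 0.24181543 -0.10406209 -0.96472606] 306.8793378270081
base [[136.0, 460.0], [114.0, 427.0], [209.0, 446.0], [190.0, 411.0]]
A [[-28.0, 436.0], [-8.0, 417.0], [33.0, 479.0], [55.0, 463.0]]
[0.25477953 0.59786144 0.20148294] [-3.14120115e+00  4.11999417e-05  2.73879900e+00] [-1.15389624  0.32121434 -0.07009003  1.45075107  0.02258327  1.37080584
 -0.05690536]
```

View pics/w1.png

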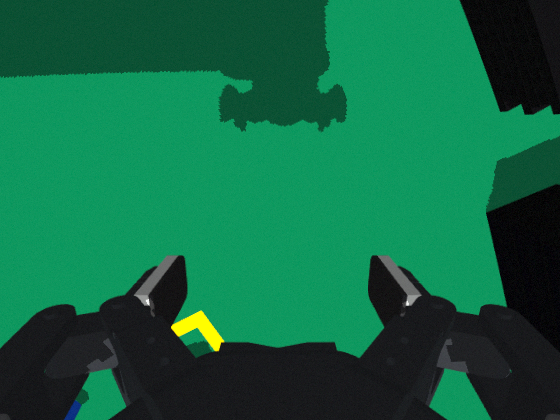

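>>> carry_out(
  moves=[
    {"tx": 0.07,"ty": -0.08,"tz": 0.03,"ax": 0,"ay": 0,"az": -0.04,"fingers": 85},
    {"tx": 0.07,"ty": -0.08,"tz": 0.03,"ax": 0,"ay": 0,"az": -0.04,"fingers": 85},
    {"tx": 0.07,"ty": -0.08,"tz": 0.03,"ax": 0,"ay": 0,"az": -0.04,"fingers": 85},
    {"tx": 0.07,"ty": -0.08,"tz": 0.03,"ax": 0,"ay": 0,"az": -0.04,"fingers": 85},
    {"tx": 0.07,"ty": -0.08,"tz": 0.03,"ax": 0,"ay": 0,"az": -0.04,"fingers": 85},
    {"tx": 0.07,"ty": -0.08,"tz": 0.03,"ax": 0,"ay": 0,"az": -0.04,"fingers": 85},
    {"tx": 0.07,"ty": -0.08,"tz": 0.03,"ax": 0,"ay": 0,"az": -0.04,"fingers": 85},
    {"tx": 0.07,"ty": -0.08,"tz": 0.03,"ax": 0,"ay": 0,"az": -0.04,"fingers": 85},
    {"tx": 0.07,"ty": -0.08,"tz": 0.03,"ax": 0,"ay": 0,"az": -0.04,"fingers": 85},
    {"tx": 0.07,"ty": -0.08,"tz": 0.03,"ax": 0,"ay": 0,"az": -0.04,"fingers": 85},
    {"tx": 0,"ty": 0,"tz": 0,"ax": 0,"ay": 0,"az": 0,"fingers": 85},
    {"tx": 0,"ty": 0,"tz": 0,"ax": 0,"ay": 0,"az": 0,"fingers": 85},
  ],
)

```text
t: 1.55
tool_pos: [0.4653, 0.3575, 0.2921]
tcp_rot: [3.141, -0.001, 1.481]
force: [-0.7, 0.8, -0.4]
opening: 0.0853
gripper_force: 0.0
```

Run:
```python
from h import *
m=eyes.camera_model("wrist"); im=eyes.capture("wrist")
for n,p in(("base",[.4777,.3443,1.4709]),("A",[.4341,.1298,.3156])):
  q=proj("wrist",tubpts(*p)[[0,1,3,2]],m); cv2.polylines(im,[q.round().astype(int)],True,(0,0,255),1)
cv2.imwrite("pics/w2.png",im)
o=manip.get_obs(); print(o["tool_pos"],o["tcp_rot"],o["q"])
```

```text
[0.46429296 0.3585633  0.29161222] [-3.14100322e+00 -4.58540184e-04  1.48345094e+00] [-0.90826603  0.15623719  0.23617645  1.47902579 -0.03722276  1.51075078
 -0.75996878]
```

View pics/w2.png

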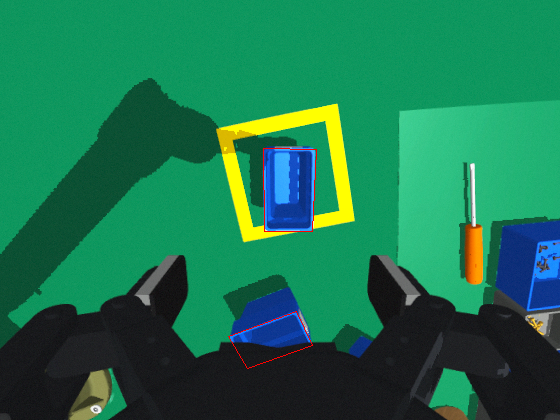

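```bash
cat >> h.py <<'E'
def wfit(p0,tag):
    m=eyes.camera_model("wrist"); im=eyes.capture("wrist")
    c=proj("wrist",tubpts(*p0)[:4],m).mean(0); p,e=fit({"wrist":blue(im,*c)},[p0[0],p0[1],[p0[2],p0[2]+.15]])
    im=cv2.resize(im,None,fx=2,fy=2)
    q=proj("wrist",tubpts(*p),m)
    for i in([0,1,3,2],[12,13,15,14]): cv2.polylines(im,[(q[i]*2+.5).round().astype(int)],True,(0,0,255),1)
    u,v=(2*c).astype(int); cv2.imwrite(f"pics/{tag}.png",im[max(0,v-200):v+200,max(0,u-200):u+200])
    o=manip.get_obs(); print(tag,p.round(4),round(e,3),o["tool_pos"].round(4),o["tcp_rot"].round(4)); return p
E
python3 - <<'E'
from h import *
wfit([.4777,.3443,1.4709],"base_w")
E
```

```text
base_w [0.4762 0.3437 1.4721] 0.131 [0.4637 0.3591 0.2913] [-3.1406e+00 -1.0000e-04  1.4847e+00]
```

View pics/base_w.png

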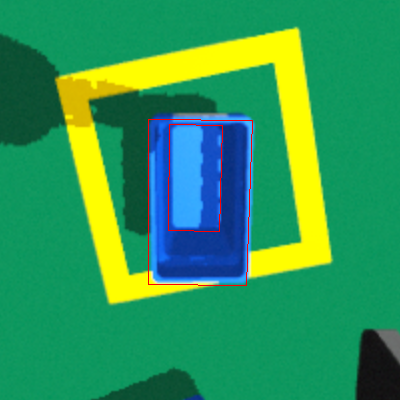

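>>> carry_out(
  moves=[
    {"tx": -0.011,"ty": -0.085,"tz": 0,"ax": 0,"ay": 0,"az": -0.041,"fingers": 85},
    {"tx": -0.011,"ty": -0.085,"tz": 0,"ax": 0,"ay": 0,"az": -0.041,"fingers": 85},
    {"tx": -0.011,"ty": -0.085,"tz": 0,"ax": 0,"ay": 0,"az": -0.041,"fingers": 85},
    {"tx": -0.011,"ty": -0.085,"tz": 0,"ax": 0,"ay": 0,"az": -0.041,"fingers": 85},
    {"tx": -0.011,"ty": -0.085,"tz": 0,"ax": 0,"ay": 0,"az": -0.041,"fingers": 85},
    {"tx": -0.011,"ty": -0.085,"tz": 0,"ax": 0,"ay": 0,"az": -0.041,"fingers": 85},
    {"tx": -0.011,"ty": -0.085,"tz": 0,"ax": 0,"ay": 0,"az": -0.041,"fingers": 85},
    {"tx": -0.011,"ty": -0.085,"tz": 0,"ax": 0,"ay": 0,"az": -0.041,"fingers": 85},
    {"tx": -0.011,"ty": -0.085,"tz": 0,"ax": 0,"ay": 0,"az": -0.041,"fingers": 85},
    {"tx": 0,"ty": 0,"tz": 0,"ax": 0,"ay": 0,"az": 0,"fingers": 85},
    {"tx": 0,"ty": 0,"tz": 0,"ax": 0,"ay": 0,"az": 0,"fingers": 85},
    {"tx": 0,"ty": 0,"tz": 0,"ax": 0,"ay": 0,"az": 0,"fingers": 85},
  ],
)

```text
t: 2.85
tool_pos: [0.4347, 0.1302, 0.2915]
tcp_rot: [-3.142, 0.0, 0.327]
force: [-0.1, 0.3, -1.2]
opening: 0.0849
gripper_force: 0.0
```

```bash
sed -i 's/(108,110,30),(128,255,255)/(100,90,30),(130,255,255)/' h.py
python3 - <<'E'
from h import *
wfit([.4341,.1298,.3156],"A_w")
print(manip.get_obs()["q"])
E
```

```text
A_w [0.4334 0.129  0.3199] 0.025 [0.4348 0.1301 0.2915] [3.1414e+00 4.0000e-04 3.2660e-01]
[-0.76337437 -0.15256495  0.36787296  1.77236202  0.05494422  1.51228008
 -1.646832  ]
```

View pics/A_w.png

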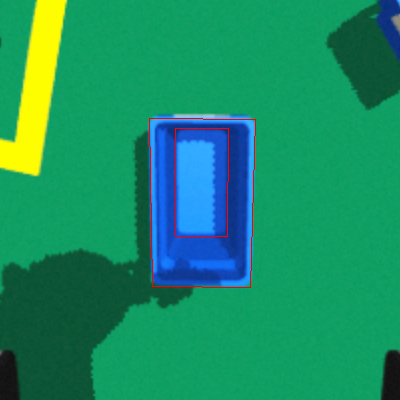

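>>> carry_out(
  moves=[
    {"tx": -0.004,"ty": -0.003,"tz": -0.12,"ax": 0,"ay": 0,"az": -0.002,"fingers": 85},
    {"tx": 0,"ty": 0,"tz": -0.12,"ax": 0,"ay": 0,"az": 0,"fingers": 85},
    {"tx": 0,"ty": 0,"tz": -0.12,"ax": 0,"ay": 0,"az": 0,"fingers": 85},
    {"tx": 0,"ty": 0,"tz": -0.12,"ax": 0,"ay": 0,"az": 0,"fingers": 85},
    {"tx": 0,"ty": 0,"tz": -0.12,"ax": 0,"ay": 0,"az": 0,"fingers": 85},
    {"tx": 0,"ty": 0,"tz": -0.1,"ax": 0,"ay": 0,"az": 0,"fingers": 85},
    {"tx": 0,"ty": 0,"tz": -0.05,"ax": 0,"ay": 0,"az": 0,"fingers": 85},
    {"tx": 0,"ty": 0,"tz": 0,"ax": 0,"ay": 0,"az": 0,"fingers": 85},
    {"tx": 0,"ty": 0,"tz": 0,"ax": 0,"ay": 0,"az": 0,"fingers": 85},
    {"tx": 0,"ty": 0,"tz": 0,"ax": 0,"ay": 0,"az": 0,"fingers": 50},
    {"tx": 0,"ty": 0,"tz": 0,"ax": 0,"ay": 0,"az": 0,"fingers": 50},
    {"tx": 0,"ty": 0,"tz": 0,"ax": 0,"ay": 0,"az": 0,"fingers": 50},
    {"tx": 0,"ty": 0,"tz": 0,"ax": 0,"ay": 0,"az": 0,"fingers": 50},
    {"tx": 0,"ty": 0,"tz": 0,"ax": 0,"ay": 0,"az": 0,"fingers": 50},
    {"tx": 0,"ty": 0,"tz": 0,"ax": 0,"ay": 0,"az": 0,"fingers": 50},
    {"tx": 0,"ty": 0,"tz": 0,"ax": 0,"ay": 0,"az": 0,"fingers": 50},
    {"tx": 0,"ty": 0,"tz": 0,"ax": 0,"ay": 0,"az": 0,"fingers": 50},
  ],
  grip_force=25,
)

```text
t: 4.6
tool_pos: [0.4339, 0.1275, 0.0667]
tcp_rot: [3.141, 0.0, 0.317]
force: [0.2, -0.2, 0.3]
opening: 0.0501
gripper_force: 0.0
```

Run:
```python
from h import *
o=manip.get_obs(); print(manip.tip_reach,o["tool_pos"],o["tcp_rot"],o["opening"],o["gripper_force"],o["force"],o["q"])
cv2.imwrite("pics/wg.png",eyes.capture("wrist"))
```

```text
0.008 [0.43391366 0.12754994 0.06672908] [3.14147589e+00 1.02727633e-04 3.16592891e-01] 0.050123218951098794 0.0 [ 0.19211572 -0.24735425  0.32339523] [-0.74603225  0.00877023  0.40569933  2.09652629 -0.00388754  1.0371168
 -1.59257232]
```

View pics/wg.png

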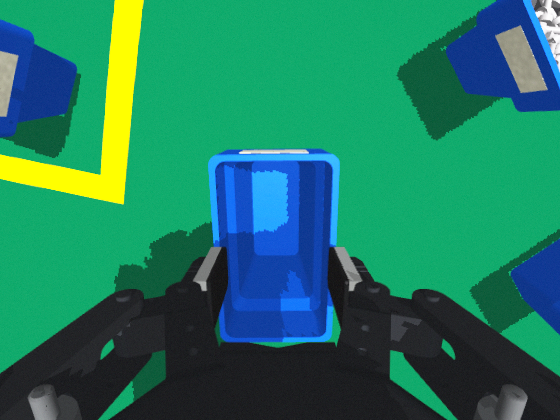

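Run:
```python
from h import *
from scipy.spatial.transform import Rotation as Ro
o=manip.get_obs(); R=Ro.from_euler("xyz",o["tcp_rot"]).as_matrix(); m=eyes.camera_model("wrist")
print(-np.array(m["R"]).T@m["t"])
for w in(.025,.031,.0425):
  for z in(.008,-.011,-.03,-.054):
    print(w,z,[proj("wrist",o["tool_pos"]+R@[0,s*w,z],m)[0].round(0).tolist() for s in(-1,1)])
q=proj("wrist",tubpts(.4334,.129,.3199),m).round(0); print("rim",q[[0,1,3,2]].tolist(),"collar foot",q[[4,5,7,6]].tolist())
```

```text
[0.49667083 0.14814392 0.23843362]
0.025 0.008 [[237.0, 235.0], [318.0, 235.0]]
0.025 -0.011 [[233.0, 247.0], [322.0, 247.0]]
0.025 -0.03 [[228.0, 261.0], [327.0, 261.0]]
0.025 -0.054 [[219.0, 285.0], [336.0, 285.0]]
0.031 0.008 [[228.0, 235.0], [327.0, 235.0]]
0.031 -0.011 [[222.0, 247.0], [333.0, 247.0]]
0.031 -0.03 [[216.0, 261.0], [339.0, 261.0]]
0.031 -0.054 [[205.0, 285.0], [350.0, 285.0]]
0.0425 0.008 [[209.0, 235.0], [346.0, 235.0]]
0.0425 -0.011 [[202.0, 247.0], [353.0, 247.0]]
0.0425 -0.03 [[193.0, 261.0], [362.0, 261.0]]
0.0425 -0.054 [[179.0, 285.0], [376.0, 285.0]]
rim [[330.0, 343.0], [220.0, 344.0], [208.0, 157.0], [340.0, 156.0]] collar foot [[322.0, 309.0], [229.0, 309.0], [221.0, 151.0], [328.0, 150.0]]
```

Run:
```python
from h import *
s=eyes.capture("scene"); w=cv2.imread("pics/wg.png")
a=cv2.resize(s[100:240,300:420],(400,467),interpolation=cv2.INTER_CUBIC); b=cv2.resize(w[220:360,180:300],(400,467),interpolation=cv2.INTER_CUBIC)
cv2.imwrite("pics/cmp.png",np.hstack([a,b]))
print(proj("scene",[[.434,.1275,.0587],[.434,.1275,.094],[.434,.1275,.142]]).round(0))
```

```text
[[354. 202.]
 [355. 190.]
 [358. 172.]]
```

View pics/cmp.png

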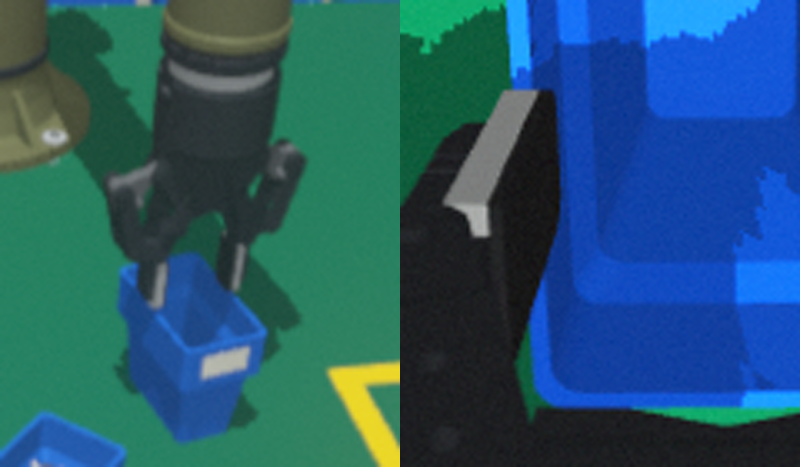

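Run:
```python
from h import *
o=manip.get_obs();p=o["tool_pos"];a=o["tcp_rot"][2];X=np.array([np.cos(a),np.sin(a),0]);Y=np.array([np.sin(a),-np.cos(a),0])
for w in(.025,.031):
 for z in(.06,.08,.1,.12):
  P=[p*[1,1,0]+Y*s*w+X*.011+[0,0,z] for s in(1,-1)]
  q=proj("scene",np.array(P)); print(w,z,((q-[300,100])*3.333).round(0).tolist())
q=proj("scene",tubpts(.4334,.129,.32)[[0,1,3,2]]); print(((q-[300,100])*3.333).round(0).tolist())
```

```text
0.025 0.06 [[154.0, 354.0], [218.0, 339.0]]
0.025 0.08 [[157.0, 331.0], [221.0, 316.0]]
0.025 0.1 [[160.0, 308.0], [225.0, 293.0]]
0.025 0.12 [[163.0, 284.0], [229.0, 270.0]]
0.031 0.06 [[146.0, 355.0], [225.0, 337.0]]
0.031 0.08 [[149.0, 333.0], [229.0, 315.0]]
0.031 0.1 [[152.0, 310.0], [233.0, 291.0]]
0.031 0.12 [[154.0, 286.0], [237.0, 268.0]]
[[113.0, 266.0], [191.0, 250.0], [263.0, 332.0], [181.0, 352.0]]
```

>>> carry_out(
  moves=[
    {"tx": 0,"ty": 0,"tz": 0,"ax": 0,"ay": 0,"az": 0,"fingers": 85},
    {"tx": 0,"ty": 0,"tz": 0,"ax": 0,"ay": 0,"az": 0,"fingers": 85},
    {"tx": 0,"ty": 0,"tz": 0,"ax": 0,"ay": 0,"az": 0,"fingers": 85},
    {"tx": 0,"ty": 0.004,"tz": 0,"ax": 0,"ay": 0,"az": 0,"fingers": 85},
    {"tx": 0,"ty": 0,"tz": -0.04,"ax": 0,"ay": 0,"az": 0,"fingers": 85},
    {"tx": 0,"ty": 0,"tz": -0.04,"ax": 0,"ay": 0,"az": 0,"fingers": 85},
    {"tx": 0,"ty": 0,"tz": -0.035,"ax": 0,"ay": 0,"az": 0,"fingers": 85},
    {"tx": 0,"ty": 0,"tz": 0,"ax": 0,"ay": 0,"az": 0,"fingers": 50},
    {"tx": 0,"ty": 0,"tz": 0,"ax": 0,"ay": 0,"az": 0,"fingers": 50},
    {"tx": 0,"ty": 0,"tz": 0,"ax": 0,"ay": 0,"az": 0,"fingers": 50},
    {"tx": 0,"ty": 0,"tz": 0,"ax": 0,"ay": 0,"az": 0,"fingers": 50},
    {"tx": 0,"ty": 0,"tz": 0,"ax": 0,"ay": 0,"az": 0,"fingers": 50},
    {"tx": 0,"ty": 0,"tz": 0,"ax": 0,"ay": 0,"az": 0,"fingers": 50},
  ],
  grip_force=25,
)

```text
t: 6.0
tool_pos: [0.4341, 0.1288, 0.0324]
tcp_rot: [-3.142, -0.0, 0.317]
force: [-0.3, -0.5, -1.6]
opening: 0.0615
gripper_force: 27.7
```

Run:
```python
from h import *
o=manip.get_obs(); print(o["tool_pos"],o["tcp_rot"],o["opening"],o["gripper_force"],o["force"],o["q"])
s=eyes.capture("scene"); w=eyes.capture("wrist"); cv2.imwrite("pics/wg2.png",w)
a=cv2.resize(s[100:240,300:420],(400,467),interpolation=cv2.INTER_CUBIC); b=cv2.resize(w[150:420,180:380],(346,467),interpolation=cv2.INTER_AREA)
cv2.imwrite("pics/cmp2.png",np.hstack([a,b]))
```

```text
[0.43407081 0.12883082 0.03243461] [-3.14155895e+00 -3.90607255e-04  3.16582943e-01] 0.06154984521603708 27.748766541481018 [-0.32474331 -0.52154433 -1.57598986] [-0.74248601  0.06063141  0.40797815  2.12722692 -0.02941443  0.95851215
 -1.57249119]
```

Run:
```python
from h import *
T=cv2.imread("pics/top0.png"); m=eyes.camera_model("top")
for n,t,a in(("A",(209,233),.3),("B",(324,219),-.6),("base",(112,214),1.47)):
    x0=onplane("top",t,.05)[0]
    p,e=fit({"top":blue(T,*t)},[x0[0],x0[1],[a,a+.2,a-.2]]); print(n,p.round(4),round(e,3))
```

```text
A [0.4344 0.13   0.322 ] 0.025
B [ 0.4663 -0.1257 -0.6064] 0.033
base [0.478  0.3459 1.5002] 0.044
```

>>> carry_out(
  moves=[
    {"tx": 0,"ty": 0,"tz": 0.06,"ax": 0,"ay": 0,"az": 0,"fingers": 50},
    {"tx": 0,"ty": 0,"tz": 0.1,"ax": 0,"ay": 0,"az": 0,"fingers": 50},
    {"tx": 0,"ty": 0,"tz": 0.1,"ax": 0,"ay": 0,"az": 0,"fingers": 50},
    {"tx": 0,"ty": 0,"tz": 0.1,"ax": 0,"ay": 0,"az": 0,"fingers": 50},
    {"tx": 0,"ty": 0,"tz": 0.1,"ax": 0,"ay": 0,"az": 0,"fingers": 50},
    {"tx": 0,"ty": 0,"tz": 0,"ax": 0,"ay": 0,"az": 0,"fingers": 50},
    {"tx": 0,"ty": 0,"tz": 0,"ax": 0,"ay": 0,"az": 0,"fingers": 50},
  ],
)

```text
t: 6.8
tool_pos: [0.4342, 0.1289, 0.1706]
tcp_rot: [-3.141, -0.001, 0.317]
force: [0.1, 0.3, -0.4]
opening: 0.0614
gripper_force: 27.9
```

Run:
```python
from h import *
o=manip.get_obs(); print(o["tool_pos"],o["tcp_rot"],o["opening"],o["gripper_force"],o["force"])
w=eyes.capture("wrist"); a=cv2.imread("pics/wg2.png")
d=cv2.absdiff(w,a).max(2); print("diff tub region",d[160:330,225:330].mean(),"bg",d[60:140,250:500].mean())
```

```text
[0.43419117 0.12893611 0.17063901] [-3.14120193e+00 -1.24314524e-03  3.16674571e-01] 0.061448468598854944 27.853398732841015 [ 0.08910892  0.3311278  -0.43133274]
diff tub region 14.445266106442578 bg 56.5156
```

>>> carry_out(
  moves=[
    {"tx": 0.016,"ty": 0.08,"tz": 0,"ax": 0,"ay": 0,"az": 0.041,"fingers": 50},
    {"tx": 0.016,"ty": 0.08,"tz": 0,"ax": 0,"ay": 0,"az": 0.041,"fingers": 50},
    {"tx": 0.016,"ty": 0.08,"tz": 0,"ax": 0,"ay": 0,"az": 0.041,"fingers": 50},
    {"tx": 0.016,"ty": 0.08,"tz": 0,"ax": 0,"ay": 0,"az": 0.041,"fingers": 50},
    {"tx": 0.016,"ty": 0.08,"tz": 0,"ax": 0,"ay": 0,"az": 0.041,"fingers": 50},
    {"tx": 0.016,"ty": 0.08,"tz": 0,"ax": 0,"ay": 0,"az": 0.041,"fingers": 50},
    {"tx": 0.016,"ty": 0.08,"tz": 0,"ax": 0,"ay": 0,"az": 0.041,"fingers": 50},
    {"tx": 0.016,"ty": 0.08,"tz": 0,"ax": 0,"ay": 0,"az": 0.041,"fingers": 50},
    {"tx": 0.013,"ty": 0.08,"tz": 0,"ax": 0,"ay": 0,"az": 0.042,"fingers": 50},
    {"tx": 0,"ty": 0,"tz": 0,"ax": 0,"ay": 0,"az": 0,"fingers": 50},
    {"tx": 0,"ty": 0,"tz": 0,"ax": 0,"ay": 0,"az": 0,"fingers": 50},
    {"tx": 0,"ty": 0,"tz": 0,"ax": 0,"ay": 0,"az": 0,"fingers": 50},
    {"tx": 0,"ty": 0,"tz": 0,"ax": 0,"ay": 0,"az": 0,"fingers": 50},
  ],
)

```text
t: 8.15
tool_pos: [0.4764, 0.3433, 0.1699]
tcp_rot: [-3.141, 0.001, 1.477]
force: [0.4, 0.1, -1.0]
opening: 0.0615
gripper_force: 27.8
```

>>> carry_out(
  moves=[
    {"tx": 0,"ty": 0.003,"tz": -0.06,"ax": 0,"ay": 0,"az": 0,"fingers": 50},
    {"tx": 0,"ty": 0,"tz": -0.06,"ax": 0,"ay": 0,"az": 0,"fingers": 50},
    {"tx": 0,"ty": 0,"tz": -0.05,"ax": 0,"ay": 0,"az": 0,"fingers": 50},
    {"tx": 0,"ty": 0,"tz": -0.04,"ax": 0,"ay": 0,"az": 0,"fingers": 50},
    {"tx": 0,"ty": 0,"tz": -0.04,"ax": 0,"ay": 0,"az": 0,"fingers": 50},
    {"tx": 0,"ty": 0,"tz": -0.03,"ax": 0,"ay": 0,"az": 0,"fingers": 50},
    {"tx": 0,"ty": 0,"tz": -0.02,"ax": 0,"ay": 0,"az": 0,"fingers": 50},
    {"tx": 0,"ty": 0,"tz": 0,"ax": 0,"ay": 0,"az": 0,"fingers": 50},
    {"tx": 0,"ty": 0,"tz": 0,"ax": 0,"ay": 0,"az": 0,"fingers": 50},
  ],
)

```text
t: 9.05
tool_pos: [0.4765, 0.3459, 0.0806]
tcp_rot: [3.141, -0.0, 1.479]
force: [0.1, -0.3, -0.3]
opening: 0.0612
gripper_force: 27.7
```

Still free of contact; lower slowly to home (~0.0665).

>>> carry_out(
  moves=[
    {"tx": 0,"ty": 0,"tz": -0.01,"ax": 0,"ay": 0,"az": 0,"fingers": 50},
    {"tx": 0,"ty": 0,"tz": -0.01,"ax": 0,"ay": 0,"az": 0,"fingers": 50},
    {"tx": 0,"ty": 0,"tz": -0.01,"ax": 0,"ay": 0,"az": 0,"fingers": 50},
    {"tx": 0,"ty": 0,"tz": -0.008,"ax": 0,"ay": 0,"az": 0,"fingers": 50},
    {"tx": 0,"ty": 0,"tz": -0.004,"ax": 0,"ay": 0,"az": 0,"fingers": 50},
    {"tx": 0,"ty": 0,"tz": 0,"ax": 0,"ay": 0,"az": 0,"fingers": 50},
    {"tx": 0,"ty": 0,"tz": 0,"ax": 0,"ay": 0,"az": 0,"fingers": 50},
  ],
)

```text
t: 9.75
tool_pos: [0.476, 0.3459, 0.0675]
tcp_rot: [-3.141, -0.0, 1.479]
force: [1.0, -1.1, -1.2]
opening: 0.0616
gripper_force: 27.8
```

>>> carry_out(
  moves=[
    {"tx": 0,"ty": 0,"tz": -0.004,"ax": 0,"ay": 0,"az": 0,"fingers": 50},
    {"tx": 0,"ty": 0,"tz": -0.004,"ax": 0,"ay": 0,"az": 0,"fingers": 50},
    {"tx": 0,"ty": 0,"tz": 0,"ax": 0,"ay": 0,"az": 0,"fingers": 50},
    {"tx": 0,"ty": 0,"tz": 0,"ax": 0,"ay": 0,"az": 0,"fingers": 50},
  ],
)

```text
t: 10.15
tool_pos: [0.4765, 0.3459, 0.0656]
tcp_rot: [3.141, -0.0, 1.479]
force: [-0.5, -0.7, 2.0]
opening: 0.0617
gripper_force: 28.0
```

>>> carry_out(
  moves=[
    {"tx": 0,"ty": 0,"tz": -0.003,"ax": 0,"ay": 0,"az": 0,"fingers": 50},
    {"tx": 0,"ty": 0,"tz": -0.002,"ax": 0,"ay": 0,"az": 0,"fingers": 50},
    {"tx": 0,"ty": 0,"tz": 0,"ax": 0,"ay": 0,"az": 0,"fingers": 50},
    {"tx": 0,"ty": 0,"tz": 0,"ax": 0,"ay": 0,"az": 0,"fingers": 50},
  ],
)

```text
t: 10.55
tool_pos: [0.4766, 0.3459, 0.0655]
tcp_rot: [3.141, -0.001, 1.479]
force: [-2.1, -2.0, 10.2]
opening: 0.0618
gripper_force: 28.9
```

>>> carry_out(
  moves=[
    {"tx": 0,"ty": 0,"tz": 0.003,"ax": 0,"ay": 0,"az": 0,"fingers": 64},
    {"tx": 0,"ty": 0,"tz": 0,"ax": 0,"ay": 0,"az": 0,"fingers": 70},
    {"tx": 0,"ty": 0,"tz": 0,"ax": 0,"ay": 0,"az": 0,"fingers": 85},
    {"tx": 0,"ty": 0,"tz": 0,"ax": 0,"ay": 0,"az": 0,"fingers": 85},
    {"tx": 0,"ty": 0,"tz": 0,"ax": 0,"ay": 0,"az": 0,"fingers": 85},
    {"tx": 0,"ty": 0,"tz": 0.05,"ax": 0,"ay": 0,"az": 0,"fingers": 85},
    {"tx": 0,"ty": 0,"tz": 0.1,"ax": 0,"ay": 0,"az": 0,"fingers": 85},
    {"tx": 0,"ty": 0,"tz": 0.1,"ax": 0,"ay": 0,"az": 0,"fingers": 85},
    {"tx": 0,"ty": 0,"tz": 0.1,"ax": 0,"ay": 0,"az": 0,"fingers": 85},
    {"tx": 0,"ty": 0,"tz": 0.1,"ax": 0,"ay": 0,"az": 0,"fingers": 85},
    {"tx": 0,"ty": 0,"tz": 0.1,"ax": 0,"ay": 0,"az": 0,"fingers": 85},
    {"tx": 0,"ty": 0,"tz": 0.1,"ax": 0,"ay": 0,"az": 0,"fingers": 85},
    {"tx": 0,"ty": 0,"tz": 0.1,"ax": 0,"ay": 0,"az": 0,"fingers": 85},
    {"tx": 0,"ty": 0,"tz": 0,"ax": 0,"ay": 0,"az": 0,"fingers": 85},
    {"tx": 0,"ty": 0,"tz": 0,"ax": 0,"ay": 0,"az": 0,"fingers": 85},
  ],
)

```text
t: 12.05
tool_pos: [0.4766, 0.3458, 0.2913]
tcp_rot: [3.14, -0.002, 1.479]
force: [-0.0, 0.4, -1.2]
opening: 0.0849
gripper_force: 0.0
```

```bash
cat >> h.py <<'E'
def stackfit(p0,n,cams):
    """fit x,y,yaw,top height of a stack; z0 = lift of top tub"""
    for k in cams:
        m=eyes.camera_model(k); im=eyes.capture(k); cv2.imwrite(f"pics/st{n}_{k}.png",im)
        mk=blue(im,*proj(k,np.r_[p0[:2],.07+.034*n],m)[0])
        def f(p):
            g=fill(proj(k,np.r_[tubpts(*p[:3]),tubpts(*p[:3],p[3])],m)); return 1-(g&mk).sum()/(g|mk).sum()
        x=np.r_[p0,.034*n]; s=np.vstack([x]+[x+d for d in np.diag([.01,.01,.15,.015])])
        r=minimize(f,x,method="Nelder-Mead",options=dict(initial_simplex=s,maxiter=150)); print(k,r.x.round(4),round(r.fun,3))
E
python3 - <<'E'
from h import *
stackfit([.4766,.3455,1.48],1,["wrist","top","scene"])
o=manip.get_obs(); print(o["tool_pos"],o["opening"],o["force"])
E
```

```text
wrist [0.4756 0.3463 1.4786 0.031 ] 0.021
top [0.4766 0.3489 1.4896 0.0344] 0.025
scene [0.4754 0.3502 1.4822 0.035 ] 0.031
[0.47567727 0.34530127 0.28864552] 0.08508722852788606 [ 0.92238361 -0.6947692  -0.0933027 ]
```

>>> carry_out(
  moves=[
    {"tx": -0.003,"ty": -0.112,"tz": 0,"ax": 0,"ay": 0,"az": 0.024,"fingers": 85},
    {"tx": -0.003,"ty": -0.112,"tz": 0,"ax": 0,"ay": 0,"az": 0.024,"fingers": 85},
    {"tx": -0.003,"ty": -0.112,"tz": 0,"ax": 0,"ay": 0,"az": 0.024,"fingers": 85},
    {"tx": -0.003,"ty": -0.112,"tz": 0,"ax": 0,"ay": 0,"az": 0.024,"fingers": 85},
    {"tx": -0.003,"ty": -0.112,"tz": 0,"ax": 0,"ay": 0,"az": 0.024,"fingers": 85},
    {"tx": -0.003,"ty": -0.112,"tz": 0,"ax": 0,"ay": 0,"az": 0.024,"fingers": 85},
    {"tx": -0.003,"ty": -0.112,"tz": 0,"ax": 0,"ay": 0,"az": 0.024,"fingers": 85},
    {"tx": -0.003,"ty": -0.112,"tz": 0,"ax": 0,"ay": 0,"az": 0.024,"fingers": 85},
    {"tx": -0.003,"ty": -0.112,"tz": 0,"ax": 0,"ay": 0,"az": 0.024,"fingers": 85},
    {"tx": -0.003,"ty": -0.112,"tz": 0,"ax": 0,"ay": 0,"az": 0.024,"fingers": 85},
    {"tx": -0.003,"ty": -0.112,"tz": 0,"ax": 0,"ay": 0,"az": 0.024,"fingers": 85},
    {"tx": -0.001,"ty": -0.112,"tz": 0,"ax": 0,"ay": 0,"az": 0.024,"fingers": 85},
    {"tx": 0,"ty": -0.112,"tz": 0,"ax": 0,"ay": 0,"az": 0.024,"fingers": 85},
    {"tx": 0,"ty": -0.112,"tz": 0,"ax": 0,"ay": 0,"az": 0.022,"fingers": 85},
    {"tx": 0,"ty": 0,"tz": 0,"ax": 0,"ay": 0,"az": 0,"fingers": 85},
    {"tx": 0,"ty": 0,"tz": 0,"ax": 0,"ay": 0,"az": 0,"fingers": 85},
    {"tx": 0,"ty": 0,"tz": 0,"ax": 0,"ay": 0,"az": 0,"fingers": 85},
  ],
)

```text
t: 13.9
tool_pos: [0.4659, -0.1232, 0.289]
tcp_rot: [-3.141, -0.001, 2.53]
force: [0.7, 0.2, 0.0]
opening: 0.0851
gripper_force: 0.0
```

Run:
```python
from h import *
wfit([.4663,-.1257,-.6264],"B_w")
print(manip.get_obs()["q"])
```

```text
B_w [ 0.4663 -0.1255 -0.6116] 0.037 [ 0.466  -0.1231  0.2891] [-3.1413e+00 -9.0000e-04  2.5304e+00]
[-0.56328405 -0.12090342  0.70759258  1.73012092  0.07854213  1.5046809
  1.09504531]
```

>>> carry_out(
  moves=[
    {"tx": 0.001,"ty": -0.008,"tz": -0.12,"ax": 0,"ay": 0,"az": 0,"fingers": 85},
    {"tx": 0,"ty": 0,"tz": -0.12,"ax": 0,"ay": 0,"az": 0,"fingers": 85},
    {"tx": 0,"ty": 0,"tz": -0.12,"ax": 0,"ay": 0,"az": 0,"fingers": 85},
    {"tx": 0,"ty": 0,"tz": -0.12,"ax": 0,"ay": 0,"az": 0,"fingers": 85},
    {"tx": 0,"ty": 0,"tz": -0.12,"ax": 0,"ay": 0,"az": 0,"fingers": 85},
    {"tx": 0,"ty": 0,"tz": -0.1,"ax": 0,"ay": 0,"az": 0,"fingers": 85},
    {"tx": 0,"ty": 0,"tz": -0.08,"ax": 0,"ay": 0,"az": 0,"fingers": 85},
    {"tx": 0,"ty": 0,"tz": -0.05,"ax": 0,"ay": 0,"az": 0,"fingers": 85},
    {"tx": 0,"ty": 0,"tz": -0.025,"ax": 0,"ay": 0,"az": 0,"fingers": 85},
    {"tx": 0,"ty": 0,"tz": 0,"ax": 0,"ay": 0,"az": 0,"fingers": 85},
    {"tx": 0,"ty": 0,"tz": 0,"ax": 0,"ay": 0,"az": 0,"fingers": 85},
    {"tx": 0,"ty": 0,"tz": 0,"ax": 0,"ay": 0,"az": 0,"fingers": 50},
    {"tx": 0,"ty": 0,"tz": 0,"ax": 0,"ay": 0,"az": 0,"fingers": 50},
    {"tx": 0,"ty": 0,"tz": 0,"ax": 0,"ay": 0,"az": 0,"fingers": 50},
    {"tx": 0,"ty": 0,"tz": 0,"ax": 0,"ay": 0,"az": 0,"fingers": 50},
    {"tx": 0,"ty": 0,"tz": 0,"ax": 0,"ay": 0,"az": 0,"fingers": 50},
    {"tx": 0,"ty": 0,"tz": 0,"ax": 0,"ay": 0,"az": 0,"fingers": 50},
  ],
  grip_force=25,
)

```text
t: 15.65
tool_pos: [0.4674, -0.1269, 0.0342]
tcp_rot: [3.14, 0.001, 2.528]
force: [0.0, 0.7, 6.1]
opening: 0.0613
gripper_force: 27.8
```

>>> carry_out(
  moves=[
    {"tx": 0,"ty": 0,"tz": 0.06,"ax": 0,"ay": 0,"az": 0,"fingers": 50},
    {"tx": 0,"ty": 0,"tz": 0.1,"ax": 0,"ay": 0,"az": 0,"fingers": 50},
    {"tx": 0,"ty": 0,"tz": 0.1,"ax": 0,"ay": 0,"az": 0,"fingers": 50},
    {"tx": 0,"ty": 0,"tz": 0.1,"ax": 0,"ay": 0,"az": 0,"fingers": 50},
    {"tx": 0,"ty": 0,"tz": 0.1,"ax": 0,"ay": 0,"az": 0,"fingers": 50},
    {"tx": 0,"ty": 0,"tz": 0.1,"ax": 0,"ay": 0,"az": 0,"fingers": 50},
    {"tx": 0.002,"ty": 0.1,"tz": 0,"ax": 0,"ay": 0,"az": -0.024,"fingers": 50},
    {"tx": 0.002,"ty": 0.11,"tz": 0,"ax": 0,"ay": 0,"az": -0.024,"fingers": 50},
    {"tx": 0.002,"ty": 0.12,"tz": 0,"ax": 0,"ay": 0,"az": -0.024,"fingers": 50},
    {"tx": 0.002,"ty": 0.12,"tz": 0,"ax": 0,"ay": 0,"az": -0.024,"fingers": 50},
    {"tx": 0.002,"ty": 0.12,"tz": 0,"ax": 0,"ay": 0,"az": -0.024,"fingers": 50},
    {"tx": 0.002,"ty": 0.12,"tz": 0,"ax": 0,"ay": 0,"az": -0.024,"fingers": 50},
    {"tx": 0.002,"ty": 0.12,"tz": 0,"ax": 0,"ay": 0,"az": -0.024,"fingers": 50},
    {"tx": 0.002,"ty": 0.12,"tz": 0,"ax": 0,"ay": 0,"az": -0.024,"fingers": 50},
    {"tx": 0.002,"ty": 0.12,"tz": 0,"ax": 0,"ay": 0,"az": -0.024,"fingers": 50},
    {"tx": 0.002,"ty": 0.12,"tz": 0,"ax": 0,"ay": 0,"az": -0.024,"fingers": 50},
    {"tx": 0.002,"ty": 0.12,"tz": 0,"ax": 0,"ay": 0,"az": -0.024,"fingers": 50},
    {"tx": 0.002,"ty": 0.11,"tz": 0,"ax": 0,"ay": 0,"az": -0.024,"fingers": 50},
    {"tx": 0.002,"ty": 0.1,"tz": 0,"ax": 0,"ay": 0,"az": -0.024,"fingers": 50},
    {"tx": 0.002,"ty": 0.073,"tz": 0,"ax": 0,"ay": 0,"az": -0.022,"fingers": 50},
  ],
)

```text
t: 17.65
tool_pos: [0.4738, 0.3469, 0.2004]
tcp_rot: [-3.141, 0.001, 1.478]
force: [0.5, -0.2, -0.4]
opening: 0.0621
gripper_force: 27.9
```

>>> carry_out(
  moves=[
    {"tx": 0,"ty": 0,"tz": 0,"ax": 0,"ay": 0,"az": 0,"fingers": 50},
    {"tx": 0,"ty": 0,"tz": 0,"ax": 0,"ay": 0,"az": 0,"fingers": 50},
    {"tx": 0,"ty": 0,"tz": 0,"ax": 0,"ay": 0,"az": 0,"fingers": 50},
  ],
)

```text
t: 17.95
tool_pos: [0.4751, 0.3432, 0.201]
tcp_rot: [3.142, 0.001, 1.478]
force: [1.1, 1.0, -0.5]
opening: 0.0613
gripper_force: 27.9
```

>>> carry_out(
  moves=[
    {"tx": 0.004,"ty": 0.006,"tz": -0.03,"ax": 0,"ay": 0,"az": 0,"fingers": 50},
    {"tx": 0,"ty": 0,"tz": -0.06,"ax": 0,"ay": 0,"az": 0,"fingers": 50},
    {"tx": 0,"ty": 0,"tz": -0.05,"ax": 0,"ay": 0,"az": 0,"fingers": 50},
    {"tx": 0,"ty": 0,"tz": -0.04,"ax": 0,"ay": 0,"az": 0,"fingers": 50},
    {"tx": 0,"ty": 0,"tz": -0.04,"ax": 0,"ay": 0,"az": 0,"fingers": 50},
    {"tx": 0,"ty": 0,"tz": -0.03,"ax": 0,"ay": 0,"az": 0,"fingers": 50},
    {"tx": 0,"ty": 0,"tz": -0.03,"ax": 0,"ay": 0,"az": 0,"fingers": 50},
    {"tx": 0,"ty": 0,"tz": 0,"ax": 0,"ay": 0,"az": 0,"fingers": 50},
    {"tx": 0,"ty": 0,"tz": 0,"ax": 0,"ay": 0,"az": 0,"fingers": 50},
  ],
)

```text
t: 18.85
tool_pos: [0.4761, 0.3467, 0.1173]
tcp_rot: [3.141, -0.0, 1.479]
force: [-0.4, 0.6, 0.1]
opening: 0.0616
gripper_force: 27.9
```

>>> carry_out(
  moves=[
    {"tx": 0,"ty": -0.003,"tz": -0.01,"ax": 0,"ay": 0,"az": 0,"fingers": 50},
    {"tx": 0,"ty": 0,"tz": -0.01,"ax": 0,"ay": 0,"az": 0,"fingers": 50},
    {"tx": 0,"ty": 0,"tz": -0.01,"ax": 0,"ay": 0,"az": 0,"fingers": 50},
    {"tx": 0,"ty": 0,"tz": -0.008,"ax": 0,"ay": 0,"az": 0,"fingers": 50},
    {"tx": 0,"ty": 0,"tz": -0.004,"ax": 0,"ay": 0,"az": 0,"fingers": 50},
    {"tx": 0,"ty": 0,"tz": 0,"ax": 0,"ay": 0,"az": 0,"fingers": 50},
    {"tx": 0,"ty": 0,"tz": 0,"ax": 0,"ay": 0,"az": 0,"fingers": 50},
  ],
)

```text
t: 19.55
tool_pos: [0.476, 0.3457, 0.1046]
tcp_rot: [3.141, -0.0, 1.479]
force: [-0.5, -0.2, -1.3]
opening: 0.0613
gripper_force: 27.9
```

>>> carry_out(
  moves=[
    {"tx": 0,"ty": 0,"tz": -0.004,"ax": 0,"ay": 0,"az": 0,"fingers": 50},
    {"tx": 0,"ty": 0,"tz": -0.004,"ax": 0,"ay": 0,"az": 0,"fingers": 50},
    {"tx": 0,"ty": 0,"tz": 0,"ax": 0,"ay": 0,"az": 0,"fingers": 50},
    {"tx": 0,"ty": 0,"tz": 0,"ax": 0,"ay": 0,"az": 0,"fingers": 50},
  ],
)

```text
t: 19.95
tool_pos: [0.476, 0.3458, 0.1023]
tcp_rot: [3.141, -0.0, 1.479]
force: [-0.7, 0.0, 0.8]
opening: 0.0615
gripper_force: 28.0
```

>>> carry_out(
  moves=[
    {"tx": 0,"ty": 0,"tz": -0.004,"ax": 0,"ay": 0,"az": 0,"fingers": 50},
    {"tx": 0,"ty": 0,"tz": -0.003,"ax": 0,"ay": 0,"az": 0,"fingers": 50},
    {"tx": 0,"ty": 0,"tz": 0,"ax": 0,"ay": 0,"az": 0,"fingers": 50},
    {"tx": 0,"ty": 0,"tz": 0,"ax": 0,"ay": 0,"az": 0,"fingers": 50},
  ],
)

```text
t: 20.35
tool_pos: [0.476, 0.3459, 0.1022]
tcp_rot: [3.142, -0.001, 1.479]
force: [-2.6, -3.0, 9.9]
opening: 0.0615
gripper_force: 29.1
```

>>> carry_out(
  moves=[
    {"tx": 0,"ty": 0,"tz": 0.003,"ax": 0,"ay": 0,"az": 0,"fingers": 64},
    {"tx": 0,"ty": 0,"tz": 0,"ax": 0,"ay": 0,"az": 0,"fingers": 70},
    {"tx": 0,"ty": 0,"tz": 0,"ax": 0,"ay": 0,"az": 0,"fingers": 85},
    {"tx": 0,"ty": 0,"tz": 0,"ax": 0,"ay": 0,"az": 0,"fingers": 85},
    {"tx": 0,"ty": 0,"tz": 0,"ax": 0,"ay": 0,"az": 0,"fingers": 85},
    {"tx": 0,"ty": 0,"tz": 0.05,"ax": 0,"ay": 0,"az": 0,"fingers": 85},
    {"tx": 0,"ty": 0,"tz": 0.1,"ax": 0,"ay": 0,"az": 0,"fingers": 85},
    {"tx": 0,"ty": 0,"tz": 0.1,"ax": 0,"ay": 0,"az": 0,"fingers": 85},
    {"tx": 0,"ty": 0,"tz": 0.1,"ax": 0,"ay": 0,"az": 0,"fingers": 85},
    {"tx": 0,"ty": 0,"tz": 0.1,"ax": 0,"ay": 0,"az": 0,"fingers": 85},
    {"tx": 0,"ty": 0,"tz": 0.1,"ax": 0,"ay": 0,"az": 0,"fingers": 85},
    {"tx": 0,"ty": 0,"tz": 0.1,"ax": 0,"ay": 0,"az": 0,"fingers": 85},
    {"tx": 0,"ty": 0,"tz": 0,"ax": 0,"ay": 0,"az": 0,"fingers": 85},
    {"tx": 0,"ty": 0,"tz": 0,"ax": 0,"ay": 0,"az": 0,"fingers": 85},
  ],
)

```text
t: 21.75
tool_pos: [0.4764, 0.3458, 0.2976]
tcp_rot: [3.14, -0.002, 1.479]
force: [0.3, -0.5, -0.2]
opening: 0.0851
gripper_force: 0.0
```

Run:
```python
from h import *
stackfit([.476,.346,1.48],2,["wrist","top","scene"])
s=cv2.imread("pics/st2_scene.png")[120:270,380:520]; t=cv2.imread("pics/st2_wrist.png")
cv2.imwrite("pics/final.png",np.hstack([cv2.resize(s,(420,450),interpolation=cv2.INTER_CUBIC),cv2.resize(t[60:310,170:370],(360,450))]))
```

```text
wrist [0.4758 0.3467 1.4771 0.0641] 0.021
top [0.4768 0.3483 1.4788 0.0691] 0.02
scene [0.4752 0.3502 1.4449 0.0683] 0.027
```

View pics/final.png

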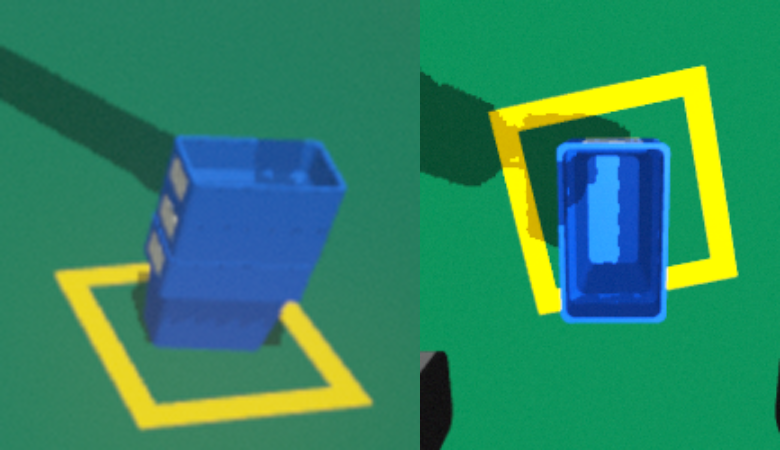

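The stack is straight and seated: the labels line up, the fitted lift is about 68 mm, and the footprint is inside the tape.

```bash
python3 -c "
from cell import manip
print(manip.close_job())"
```

```text
the job is handed in; nothing more can be done
None
```

Both empty tubs are nested in the base tub as one straight, level stack inside the yellow tape, fully seated by force and by camera height, and the job was handed in after about 22 s of arm time.

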